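# Wedge a rocking drawer unit on the lab bench

### The job

The little white drawer unit on the bench rocks because one foot is too short. Press down on the orange sticker over that foot to feel it rock and let it come back, then push the green wedge along the bench, thin end first, under the short foot until it is snug, so that the unit stands level and no longer rocks. Finish while holding a firm press with the fingertips on the sticker; nothing is to be picked up, the unit stays where it stands, and the other things on the bench are left alone.

Things in the scene. Friction and masses are not known exactly. Their poses are not given: they have to be found in the camera images.
- cabinet: Loose white drawer unit, 1.6 to 2.4 kg, level at the start. Body 200 (x) by 260 (y) by 78 mm on four black domed feet 24 mm across at x = +-80, y = +-110; underside 22 mm, flat top 100 mm above the bench. Origin: centre of its footprint at bench height, z up, drawers face +x. A bin of tubes on top (120 by 160, centred at -35, -45) rises 55 mm more. Pushed sideways it slides at about 10 N.
- press_spot (a point): Centre of the orange sticker (24 mm) on the unit's top, at x = +80, y = +110 mm of the unit, 100 mm above the bench, right above the short foot. A push down of 2 N (soft touch) to 6 N (stiff fingertip that drags) tips the unit about a diagonal until the short foot meets the bench, 4 to 8 mm lower; let go, it comes back. The final press belongs here: about 10 N. Axes as the unit's.
- foot_spot (a point): Point at bench height below the middle of the short foot (24 mm across, x = +80, y = +110 mm of the unit). The foot hangs 4 to 8 mm above the bench, differing each time and not told; the unit rests on the other three. Snug, the wedge's thin end is 12 to 37 mm past the foot's middle. Axes as the unit's.
- wedge: Loose green wedge, 80 g, 100 mm long (x), 50 wide (y), flat underside, top sloping from 18 mm high (x = -50) to 2 mm (x = +50). Origin: centre of its underside. It lies off the unit's +y side, pointing roughly along the unit's -y. It slides with under 1 N; once it takes up the short foot the push rises quickly past 3 N; pushed much further it lifts the unit out of level.
- wedge_tip (a point): Middle of the wedge's thin edge, at bench height; axes as the wedge's. At the start 40 to 80 mm short of the short foot's rim, up to about 20 mm off its line, the wedge up to 0.15 rad askew.
- wedge_back (a point): Middle of the wedge's thick end face, 9 mm above the bench; axes as the wedge's (x points to the thin end).
- marker: Bystander: white marker pen with red cap, 110 mm long (x), 13 mm thick, lying on the bench beside the wedge, towards the unit's -x. Origin: centre of its underside.
- tube_rack: Bystander: blue rack with small capped tubes, 50 by 110 by 30 mm (tubes to 40), left of the robot, near it. Origin: centre of its underside.
- cooler_a: Bystander: orange round foam cooler, 96 mm across, 87 mm high. Origin: centre of its underside.
- cooler_b: Bystander: a second orange cooler, same size.
- cooler_open: Bystander: open purple cooler, 96 mm across, 50 mm high (62 with its tubes). Origin: centre of its underside.
- cooler_lid: Bystander: purple lid lying on the bench, 96 mm across, 42 mm high. Origin: centre of its underside.
- bottle: Bystander: amber jar with blue cap, 60 mm across, 85 mm high. Origin: centre of its underside.
Things that resemble listed ones, but are neither listed nor needed, are in the scene too. Of the things that look like the wedge, the smallest one is meant.

How it is judged:
By the outcome, as a careful person would: the job done as asked, in the order asked, and still so for the second after the job is handed in, while the arm keeps its last pose, push and grip.
It also fails if it takes over 59 s, if anything falls off the work surface, if the arm or the gripper's body presses on something with over 40 N, if the wrist force passes 120 N, or if a joint passes its speed limit or range.

### The arm

A 7-joint arm with a two-finger parallel gripper is mounted at the origin on the work surface. World frame = base frame: x ahead of the robot, y to its left, z up, the work surface at z = 0. Lengths are in m, angles in rad, forces in N, time in s.
With the tool pointing down it reaches from about 0.425 to 0.95 m from the base axis. Payload 16.7 kg.
Tool frame: the origin (TCP) lies where the fingers leave the gripper's body, on its centre line; the fingertips stand 97 mm ahead of it and the grasp point (between the pads) lies 78 mm ahead of it; z points along the fingers, y is the line along which they close (so a half turn about z gives the same grasp; the last joint's range is limited). The gripper opens to 94 mm and grips with 3 to 60 N. Pads are 16 mm wide; open, the fingers measure 119 mm over their backs; the gripper's body (75 mm by 177 mm) begins 78 mm behind the grasp point.
Start: joints at [-1.361, 0.426, 0.074, 1.606, -0.034, 1.111, -0.067], TCP at [0.237, 0.632, 0.303] pointing down, gripper open.
Joint ranges: [-2.85, 2.85], [-0.5, 2.14], [-1.23, 1.37], [0.21, 2.46], [-1.02, 4.16], [0.16, 2.05], [-2.73, 2.73]. Speed limits (rad/s): [1.89, 1.89, 2.39, 2.39, 3.01, 3.01, 3.01].

### API

Orientations are given as a 3x3 rotation matrix whose columns are the frame's x, y, z axes.
In Python, from station import robot gives the robot as it stands.
- The arm moves only by the shell command python3 -m crank 'ROWS' [FORCE]. ROWS is JSON, a list of rows, each a list of 7 numbers: the shift along the world's x, y, z in mm, then the turn, a rotation vector about the world's x, y, z in rad, then the closure, from -1 (fully open) to 1 (shut). In form: [[tx, ty, tz, rx, ry, rz, grip], ...]. A call has 1 to 5 rows; each row is the pose to reach, as a shift and turn from the pose commanded when the call began; what a row does not reach only later rows make up. A row lasts 1/10 s, in which the tool goes at most 50 mm and 8.59 degrees, less where a joint would pass 70% of its speed; a pose out of reach is approached as far as the arm can. A call with a gripper value outside its range is refused whole. The fingers move at their own pace and stop on an object; FORCE is the grip in N (left out, the last holds). Time passes only in rows, so rows that repeat a pose let the fingers close. It gives the time, the measured TCP pose, the force, the opening and the grip force at its end, in the units of the state.
- robot.get_state(): the state, without advancing time (a new reading comes with each control period).
- robot.grab_frame(name): name is "side" or "top" or "wrist"; returns a dict with "img" (420x560x3 uint8, blue, green, red), "fx", "fy", "cx", "cy" (pixels), "world_from_camera" (4x4, takes a point from camera to world coordinates). Camera axes: x right, y down, z forward; pixel columns grow to the right and rows downward; lengths in m; the calibration is good to about 2 mm. A picture is of the moment at which its call begins. There is no depth.
- robot.hand_in(): hands the job in; it is judged then, once.
The state is a dict: "t": time; "joint_positions": joint angles; "joint_vel": joint speeds; "joint_torque": joint torques, N m; "ee_pos": TCP position; "orientation": TCP orientation; "force": force on the tool from outside, world axes, zero at the start; "moment": the same for the moment, N m; "finger_gap": finger opening in m; "gripper_force": force on a finger pad.
Only numpy, scipy, OpenCV 4.12 (cv2) and the standard library are available. Lean on these libraries where they do the work, as an engineer would, in place of code of your own. Each camera call takes 0.05 s, during which the arm holds its last target. There are 200 camera calls.

## Working session

There is one attempt and no reset: what is moved stays moved. The work goes in short steps, Python scripts to look and compute and a shell command to move; the robot and the scene stay as the last step left them, time stands still between calls to the robot, and variables do not carry over. Pictures are saved under pics/ and viewed, at most 10 in all, crops included, and the job is handed in when it is done.

```bash
mkdir -p pics; python3 - <<'E'
from station import robot
import cv2,numpy as np
np.set_printoptions(precision=4,suppress=True)
for n in ["top","side"]:
    f=robot.grab_frame(n);cv2.imwrite(f"pics/{n}0.png",f["img"]);print(n,f["fx"],f["cx"],f["cy"],f["world_from_camera"])
s=robot.get_state();print(s["t"],s["ee_pos"],s["orientation"],s["force"],s["finger_gap"])
E
```

```text
top 400.1214494800605 278.9072475128909 204.11574988138761 [[-0.0263 -0.9823  0.1857  0.3412]
 [-0.9991  0.0319  0.0272 -0.0213]
 [-0.0326 -0.1848 -0.9822  1.2407]
 [ 0.      0.      0.      1.    ]]
side 537.231212898232 279.93203523915435 208.47208898606758 [[-0.9637  0.1659 -0.209   0.8678]
 [ 0.2662  0.5441 -0.7957  1.1931]
 [-0.0183 -0.8225 -0.5685  0.9468]
 [ 0.      0.      0.      1.    ]]
0.1 [0.2369 0.6317 0.302 ] [[-0.9363  0.3512 -0.0003]
 [ 0.3512  0.9363 -0.0011]
 [-0.0001 -0.0012 -1.    ]] [ 0.7548 -0.3779  0.3465] 0.09373443613682894
```

View pics/top0.png

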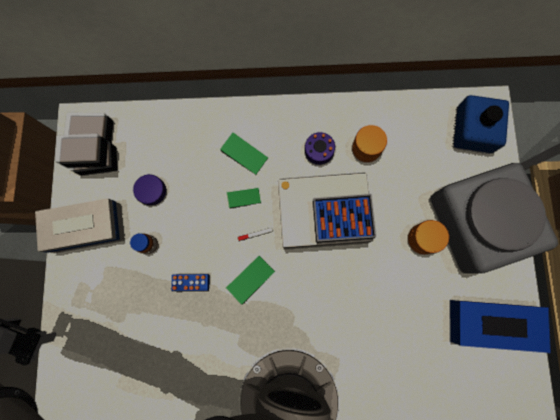

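View pics/side0.png

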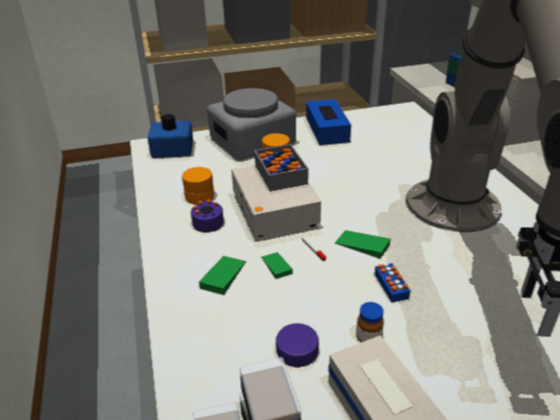

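The top view shows the unit at about (328,210), sticker (285,185), small wedge (244,198), and the marker below it at (255,235). The side view agrees: sticker (258,209), wedge (277,264). Next I measure them.

```bash
cat > h.py <<'E'
from station import robot
import cv2,numpy as np
np.set_printoptions(precision=4,suppress=True)
def proj(f,px,z):
    px=np.atleast_2d(px).astype(float);T=f["world_from_camera"]
    d=np.c_[(px[:,0]-f["cx"])/f["fx"],(px[:,1]-f["cy"])/f["fy"],np.ones(len(px))]@T[:3,:3].T
    return T[:3,3]+d*((z-T[2,3])/d[:,2])[:,None]
def pix(f,p):
    T=np.linalg.inv(f["world_from_camera"]);c=np.atleast_2d(p)@T[:3,:3].T+T[:3,3]
    return np.c_[c[:,0]/c[:,2]*f["fx"]+f["cx"],c[:,1]/c[:,2]*f["fy"]+f["cy"]]
def blobs(f,lo,hi,amin=20):
    m=cv2.inRange(cv2.cvtColor(f["img"],cv2.COLOR_BGR2HSV),lo,hi)
    n,l,s,c=cv2.connectedComponentsWithStats(m)
    return [(s[i,4],c[i],cv2.findContours((l==i).astype(np.uint8),0,1)[0][0][:,0]) for i in range(1,n) if s[i,4]>=amin]
G=((45,120,40),(80,255,255));O=((8,120,120),(22,255,255))
def state():
    s=robot.get_state();print(s["t"],s["ee_pos"],"F",s["force"],"gap",s["finger_gap"]);return s
E
python3 - <<'E'
from h import *
f=robot.grab_frame("top")
for a,c,k in blobs(f,*G):
    b=cv2.minAreaRect(proj(f,k,0.01)[:,:2].astype(np.float32)*1000);print("G",a,c,b)
for a,c,k in blobs(f,*O,15):
    print("O",a,c,proj(f,c,0.1))
for a,c,k in blobs(f,(0,0,130),(180,70,255),1500): print("W",a,c)
# cabinet top corners as seen
g=robot.grab_frame("side")
for a,c,k in blobs(g,*O,15): print("sideO",a,c,proj(g,c,0.1))
cv2.imwrite("pics/crop.png",cv2.resize(f["img"][140:260,210:390],None,fx=4.4,fy=4.4,interpolation=cv2.INTER_CUBIC))
E
```

```text
G 877 [243.5941 153.1551] ((744.5900268554688, 122.07218170166016), (141.51470947265625, 68.33151245117188), 52.66688919067383)
G 451 [243.4013 197.4612] ((598.531005859375, 123.5799560546875), (47.8990592956543, 97.00482940673828), 6.407211780548096)
G 1008 [249.9504 279.7421] ((344.86737060546875, 105.92056274414062), (66.26579284667969, 137.38938903808594), 43.118988037109375)
O 716 [371.0196 139.3268] [[ 0.7437 -0.2685  0.1   ]]
O 33 [541.4848 166.1818] [[ 0.6437 -0.7518  0.1   ]]
O 81 [553.1358 165.    ] [[ 0.646  -0.7853  0.1   ]]
O 24 [536.5417 185.75  ] [[ 0.5863 -0.7295  0.1   ]]
O 42 [284.9286 184.8095] [[ 0.6137 -0.0089  0.1   ]]
O 84 [  9.5833 194.5476] [[0.612  0.8128 0.1   ]]
O 15 [357.6 203. ] [[ 0.5527 -0.2169  0.1   ]]
O 40 [365.625 206.375] [[ 0.5421 -0.2392  0.1   ]]
O 19 [328.4211 205.4211] [[ 0.5483 -0.1327  0.1   ]]
O 35 [335.8571 208.2   ] [[ 0.5395 -0.1536  0.1   ]]
O 33 [344.0303 213.5455] [[ 0.5232 -0.1762  0.1   ]]
O 41 [352.4634 220.8293] [[ 0.5013 -0.199   0.1   ]]
O 32 [322.5938 223.0312] [[ 0.4976 -0.1135  0.1   ]]
O 839 [431.7521 235.9583] [[ 0.4513 -0.419   0.1   ]]
O 32 [330.375  228.6562] [[ 0.4807 -0.1349  0.1   ]]
O 38 [360.4737 227.8421] [[ 0.4804 -0.2205  0.1   ]]
O 18 [368.5    229.7778] [[ 0.4742 -0.2429  0.1   ]]
O 21 [338.1429 231.9524] [[ 0.4706 -0.1565  0.1   ]]
O 110 [551.0455 283.7455] [[ 0.3108 -0.7291  0.1   ]]
O 24 [558.25   333.5833] [[ 0.1799 -0.7284  0.1   ]]
W 106986 [291.6501 248.8229]
W 7409 [ 98.2106 392.1441]
sideO 304 [275.2763 139.4901] [[ 0.4616 -0.3949  0.1   ]]
sideO 167 [279.5988 159.7246] [[ 0.4846 -0.256   0.1   ]]
sideO 44 [265.2273 153.6136] [[ 0.5186 -0.3088  0.1   ]]
sideO 50 [292.96 165.14] [[ 0.4537 -0.2104  0.1   ]]
sideO 375 [196.584  174.6107] [[ 0.7525 -0.2427  0.1   ]]
sideO 29 [258.3793 208.5517] [[ 0.6138 -0.0091  0.1   ]]
sideO 22 [397.5909 273.5909] [[0.3639 0.3474 0.1   ]]
```

View pics/crop.png

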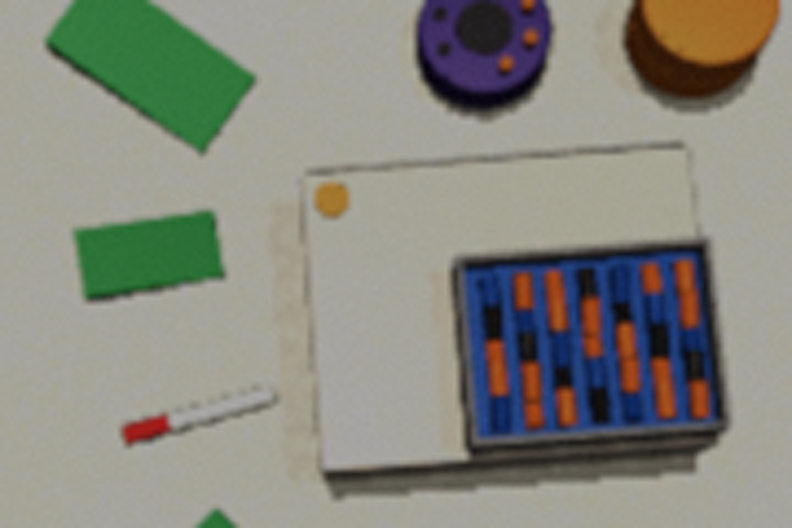

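The crop shows the unit's top corners at (302,172), (686,146), (323,470). The wedge's thick end is at (75..88, 230..298) and its thin end at (213..224, 211..277). Now for the yaws.

```bash
python3 - <<'E'
from h import *
f=robot.grab_frame("top")
c=proj(f,np.array([[302,172],[686,146],[323,470]])/4.4+[210,140],0.1);print(c)
d=c[1]-c[0];print("cab yaw from y side",np.arctan2(d[0],-d[1]));e=c[0]-c[2];print("from x side",np.arctan2(e[1],e[0]))
q=np.array([[75,230],[88,298],[213,211],[224,277]])/4.4+[210,140]
b=np.r_[proj(f,q[:1],.018),proj(f,q[1:2],.0),proj(f,q[2:],.002)];print(b)
bk=b[:2].mean(0);tp=b[2:].mean(0);print("back",bk,"tip",tp,"dir",np.arctan2(*(tp-bk)[:2][::-1]))
yaw=0.06
E
```

```text
[[ 0.6316  0.0091  0.1   ]
 [ 0.6405 -0.2466  0.1   ]
 [ 0.4328  0.0007  0.1   ]]
cab yaw from y side 0.03495805645619671
from x side 0.04209392395935511
[[0.6155 0.1745 0.018 ]
 [0.5691 0.1681 0.    ]
 [0.6298 0.0768 0.002 ]
 [0.5809 0.0697 0.002 ]]
back [0.5923 0.1713 0.009 ] tip [0.6053 0.0732 0.002 ] dir -1.438522350444535
```

```bash
python3 -m crank '[[125,-213,0,0,0,-0.58,1],[125,-213,0,0,0,-0.58,1],[125,-213,0,0,0,-0.58,1],[125,-213,0,0,0,-0.58,1],[125,-213,0,0,0,-0.58,1]]' 20
python3 -m crank '[[125,-213,-20,0,0,-0.594,1],[125,-213,-20,0,0,-0.594,1],[125,-213,-20,0,0,-0.594,1],[125,-213,-20,0,0,-0.594,1],[125,-213,-20,0,0,-0.594,1]]'
python3 -m crank '[[127,-215,-20,0,0,0,1],[127,-215,-20,0,0,0,1],[127,-215,-20,0,0,0,1],[127,-215,-20,0,0,0,1],[127,-215,-20,0,0,0,1]]'
python3 - <<'E'
from h import *
f=robot.grab_frame("wrist");cv2.imwrite("pics/w1.png",f["img"])
s=state();print(s["joint_positions"],s["orientation"])
for a,c,k in blobs(f,*O,60): print(a,c,proj(f,c,.1))
E
```

```text
t: 0.75
ee_pos: [0.3628, 0.4169, 0.3027]
orientation: [[-0.586, 0.81, 0.0], [0.81, 0.586, 0.0], [0.0, 0.0, -1.0]]
force: [0.3, 0.3, -0.2]
finger_gap: 0.0576
gripper_force: 0.0
t: 1.25
ee_pos: [0.4877, 0.204, 0.2828]
orientation: [[-0.032, 0.999, 0.0], [0.999, 0.032, 0.0], [0.0, 0.0, -1.0]]
force: [0.2, 0.9, -0.0]
finger_gap: 0.0173
gripper_force: 0.0
t: 1.75
ee_pos: [0.6145, -0.0103, 0.2626]
orientation: [[-0.038, 0.999, 0.0], [0.999, 0.038, 0.0], [0.0, 0.0, -1.0]]
force: [0.7, 0.8, 0.7]
finger_gap: 0.0004
gripper_force: 0.0
1.8 [ 0.6168 -0.0185  0.2625] F [-2.6314 -7.3336 -1.6927] gap 0.0005446129195811793
[-0.5051  0.4128  0.5601  1.807  -0.253   0.9924  0.1878] [[-0.0315  0.9995  0.0017]
 [ 0.9995  0.0315 -0.0036]
 [-0.0037  0.0016 -1.    ]]
599 [279.2454 220.0568] [[ 0.6142 -0.0074  0.1   ]]
71 [466.3521 324.169 ] [[ 0.754  -0.0816  0.1   ]]
362 [ 78.4917 388.0994] [[ 0.4649 -0.1485  0.1   ]]
546 [ 52.2875 412.4963] [[ 0.4419 -0.1723  0.1   ]]
132 [149.7803 414.3939] [[ 0.5185 -0.1711  0.1   ]]
```

View pics/w1.png

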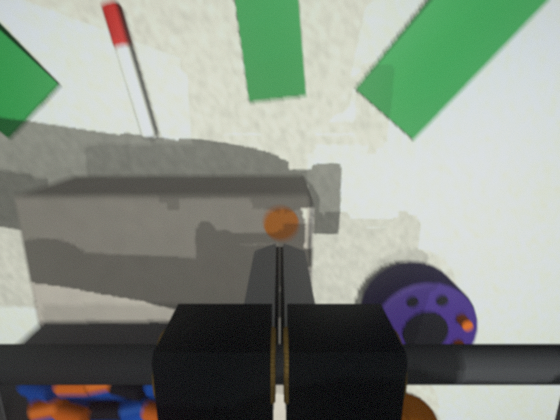

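The wrist view shows the closed fingers right over the sticker (279,220), with the wedge at (270,50). I press down in small steps.

```bash
python3 -m crank '[[0,0,-30,0,0,0,1],[0,0,-55,0,0,0,1],[0,0,-60,0,0,0,1],[0,0,-60,0,0,0,1],[0,0,-60,0,0,0,1]]'
python3 -m crank '[[0,0,-2,0,0,0,1],[0,0,-4,0,0,0,1],[0,0,-6,0,0,0,1],[0,0,-6,0,0,0,1],[0,0,-6,0,0,0,1]]'
python3 -m crank '[[0,0,-1,0,0,0,1],[0,0,-2,0,0,0,1],[0,0,-2,0,0,0,1]]'
```

```text
t: 2.3
ee_pos: [0.6143, -0.0085, 0.2039]
orientation: [[-0.038, 0.999, 0.001], [0.999, 0.038, 0.0], [0.0, 0.001, -1.0]]
force: [-0.2, 0.2, -0.4]
finger_gap: 0.0002
gripper_force: 0.0
t: 2.8
ee_pos: [0.6139, -0.0085, 0.1969]
orientation: [[-0.038, 0.999, 0.0], [0.999, 0.038, 0.0], [0.0, 0.0, -1.0]]
force: [-0.1, 0.8, 0.5]
finger_gap: 0.0005
gripper_force: 0.7
t: 3.1
ee_pos: [0.614, -0.0085, 0.1947]
orientation: [[-0.038, 0.999, 0.0], [0.999, 0.038, 0.0], [0.0, 0.0, -1.0]]
force: [0.8, 1.1, 2.8]
finger_gap: 0.0001
gripper_force: 1.7
```

```bash
python3 -m crank '[[0,0,-1,0,0,0,1],[0,0,-2,0,0,0,1],[0,0,-2,0,0,0,1]]'
python3 -m crank '[[0,0,-1,0,0,0,1],[0,0,-2,0,0,0,1],[0,0,-2,0,0,0,1]]'
```

```text
t: 3.4
ee_pos: [0.6141, -0.0085, 0.1931]
orientation: [[-0.038, 0.999, 0.001], [0.999, 0.038, 0.0], [0.0, 0.001, -1.0]]
force: [0.5, 2.4, 10.4]
finger_gap: 0.0003
gripper_force: 4.9
t: 3.7
ee_pos: [0.6145, -0.0084, 0.1925]
orientation: [[-0.038, 0.999, 0.002], [0.999, 0.038, 0.001], [0.001, 0.002, -1.0]]
force: [-5.8, 3.7, 31.6]
finger_gap: 0.0005
gripper_force: 15.7
```

Contact came at TCP z ≈ 0.197 and the bottom at ≈ 0.193, so the rock is about 4 mm. I release and check that the unit came back.

```bash
python3 -m crank '[[0,0,4,0,0,0,1],[0,0,8,0,0,0,1],[0,0,20,0,0,0,1],[0,0,60,0,0,0,1],[0,0,60,0,0,0,1]]'
python3 -m crank '[[-6,50,0,0,0,0.05,0.5],[-12,100,0,0,0,0.094,0.5],[-19,150,0,0,0,0.094,0.5],[-25,200,0,0,0,0.094,0.5],[-25,200,0,0,0,0.094,0.5]]'
python3 - <<'E'
from h import *
state()
for n in ["side","top","wrist"]:
    f=robot.grab_frame(n);cv2.imwrite(f"pics/{n}2.png",f["img"])
    for a,c,k in blobs(f,*O,15):
        p=proj(f,c,.1)[0]
        if abs(p[0]-.614)<.03 and abs(p[1]+.009)<.03: print(n,"sticker",a,p)
    if n!="wrist":
        for a,c,k in blobs(f,*G):
            print(n,a,c,proj(f,c,.01),cv2.minAreaRect(proj(f,k,0.01)[:,:2].astype(np.float32)*1000))
E
```

```text
t: 4.2
ee_pos: [0.6153, -0.0092, 0.2552]
orientation: [[-0.037, 0.999, 0.005], [0.999, 0.037, 0.001], [0.0, 0.005, -1.0]]
force: [-0.4, 0.3, -0.2]
finger_gap: 0.0007
gripper_force: 0.0
t: 4.7
ee_pos: [0.5871, 0.199, 0.2505]
orientation: [[-0.14, 0.99, -0.001], [0.99, 0.14, 0.002], [0.002, -0.001, -1.0]]
force: [-0.5, -0.1, -0.4]
finger_gap: 0.0234
gripper_force: 0.0
4.7 [0.5871 0.199  0.2505] F [-0.4749 -0.0526 -0.3831] gap 0.02344919226843882
side 820 [364.1207 242.8049] [[0.3431 0.1134 0.01  ]] ((341.79754638671875, 105.63033294677734), (89.09806823730469, 132.80043029785156), 43.249290466308594)
side 414 [277.1908 264.8961] [[0.6007 0.1346 0.01  ]] ((599.538818359375, 131.84231567382812), (50.4460563659668, 93.8184585571289), 9.658187866210938)
side 913 [221.2716 274.6714] [[0.7509 0.1304 0.01  ]] ((750.6123046875, 125.1103744506836), (132.03701782226562, 76.17174530029297), 53.62049102783203)
top sticker 41 [ 0.6139 -0.0091  0.1   ]
top 872 [243.5218 153.1628] [[0.7443 0.1222 0.01  ]] ((744.5224609375, 122.12374877929688), (141.5147705078125, 68.16159057617188), 52.66670608520508)
top 446 [243.4552 197.4238] [[0.5989 0.1239 0.01  ]] ((598.566162109375, 123.26870727539062), (48.22397232055664, 95.66549682617188), 6.018820285797119)
top 992 [249.8206 279.5776] [[0.344 0.107 0.01 ]] ((344.7425537109375, 106.14509582519531), (66.39044189453125, 136.8909912109375), 43.11899948120117)
```

View pics/wrist2.png

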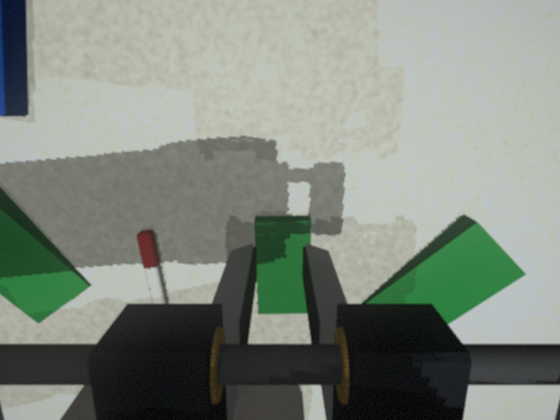

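The unit came back and has not moved. In the wrist view, the wedge's thick edge runs from (255,216) to (310,216), between the fingers' lines.

```bash
python3 - <<'E'
from h import *
f=robot.grab_frame("wrist");state()
q=np.array([[256,216.5],[310,216.5]]);print(proj(f,q,.018))
for a,c,k in blobs(f,*G):
    if 240<c[0]<320: print(a,c,k.min(0),k.max(0),cv2.boxPoints(cv2.minAreaRect(k)))
E
```

```text
4.9 [0.5889 0.1901 0.2509] F [0.7307 0.3577 1.0485] gap 0.02369045622717303
[[0.5705 0.1731 0.018 ]
 [0.617  0.1793 0.018 ]]
116 [265.6466 222.8448] [256 219] [277 230] [[255.2376 228.6237]
 [256.2773 218.2277]
 [277.3664 220.3366]
 [276.3268 230.7327]]
61 [301.8852 220.0492] [294 218] [309 222] [[294. 218.]
 [309. 218.]
 [309. 222.]
 [294. 222.]]
3522 [281.2995 272.1508] [256 228] [309 310] [[256. 310.]
 [256. 228.]
 [309. 228.]
 [309. 310.]]
```

```bash
python3 -m crank '[[1,10,-40,0,0,0,0.5],[1,10,-90,0,0,0,0.5],[1,10,-130,0,0,0,0.5],[1,10,-144,0,0,0,0.5],[1,10,-144,0,0,0,0.5]]'
python3 -m crank '[[1,-8,-2,0,0,0,0.5],[2,-16,-2,0,0,-0.01,0.5],[4,-26,-2,0,0,-0.02,0.5],[6,-36,-2,0,0,-0.03,0.5],[6,-36,-2,0,0,-0.03,0.5]]'
python3 - <<'E'
from h import *
state()
for n in ["top","side"]:
    f=robot.grab_frame(n)
    for a,c,k in blobs(f,*G):
        p=proj(f,c,.01)[0]
        if .5<p[0]<.68: print(n,a,p,cv2.minAreaRect(proj(f,k,0.01)[:,:2].astype(np.float32)*1000))
cv2.imwrite("pics/side3.png",cv2.resize(f["img"][160:310,180:380],None,fx=4,fy=4,interpolation=cv2.INTER_CUBIC))
E
```

```text
t: 5.4
ee_pos: [0.5895, 0.1997, 0.1056]
orientation: [[-0.13, 0.992, -0.002], [0.992, 0.13, -0.002], [-0.001, -0.003, -1.0]]
force: [0.1, 0.2, -0.1]
finger_gap: 0.0236
gripper_force: 0.0
t: 5.9
ee_pos: [0.5965, 0.1633, 0.1055]
orientation: [[-0.099, 0.995, 0.001], [0.995, 0.099, -0.0], [-0.0, 0.001, -1.0]]
force: [-0.0, -0.0, -0.5]
finger_gap: 0.0235
gripper_force: 0.0
5.9 [0.5965 0.1633 0.1055] F [-0.012  -0.0053 -0.5052] gap 0.023469498176454034
top 406 [0.5998 0.0989 0.01  ] ((599.8896484375, 100.28866577148438), (46.97764587402344, 91.94202423095703), 4.557335376739502)
side 124 [0.6171 0.0966 0.01  ] ((613.0731201171875, 109.67803955078125), (27.155841827392578, 88.27313995361328), 3.558749198913574)
side 96 [0.5868 0.1284 0.01  ] ((584.18212890625, 121.7624282836914), (75.47352600097656, 17.723569869995117), 77.76805877685547)
```

View pics/side3.png

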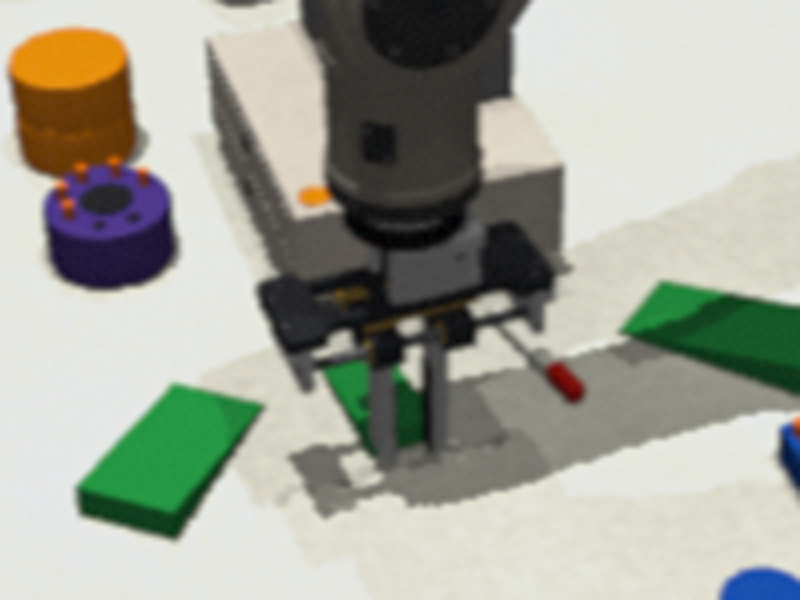

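The wedge follows the fingers and the marker is clear. I keep pushing and square it to the unit as it goes.

```bash
python3 -m crank '[[2,-11,0,0,0,-0.013,0.5],[4,-22,0,0,0,-0.026,0.5],[6,-33,0,0,0,-0.039,0.5],[8,-44,0,0,0,-0.052,0.5],[10,-54,0,0,0,-0.062,0.5]]'
python3 - <<'E'
from h import *
state()
for n in ["top","side"]:
    f=robot.grab_frame(n)
    for a,c,k in blobs(f,*G):
        p=proj(f,c,.01)[0]
        if .5<p[0]<.68: print(n,a,p,cv2.minAreaRect(proj(f,k,0.01)[:,:2].astype(np.float32)*1000))
cv2.imwrite("pics/side4.png",cv2.resize(f["img"][180:300,190:350],None,fx=5,fy=5,interpolation=cv2.INTER_CUBIC))
f=robot.grab_frame("wrist");cv2.imwrite("pics/w4.png",f["img"])
state()
E
```

```text
t: 6.5
ee_pos: [0.6059, 0.11, 0.1047]
orientation: [[-0.038, 0.999, -0.0], [0.999, 0.038, -0.0], [-0.0, -0.0, -1.0]]
force: [-0.5, 1.2, -0.9]
finger_gap: 0.0238
gripper_force: 0.1
6.5 [0.6059 0.11   0.1047] F [-0.5266  1.1796 -0.8923] gap 0.023790908376060124
top 333 [0.6053 0.0504 0.01  ] ((605.3590698242188, 52.17351150512695), (46.88346481323242, 75.1973876953125), 1.1429872512817383)
side 72 [0.6248 0.0391 0.01  ] ((629.3231811523438, 46.31680679321289), (71.29978942871094, 16.98741912841797), 76.13099670410156)
side 116 [0.5968 0.0679 0.01  ] ((594.1205444335938, 62.36735153198242), (92.82421112060547, 18.569625854492188), 78.0594711303711)
6.65 [0.606  0.1104 0.1047] F [ 0.1113 -0.0463  0.0744] gap 0.02351655207097095
```

View pics/w4.png

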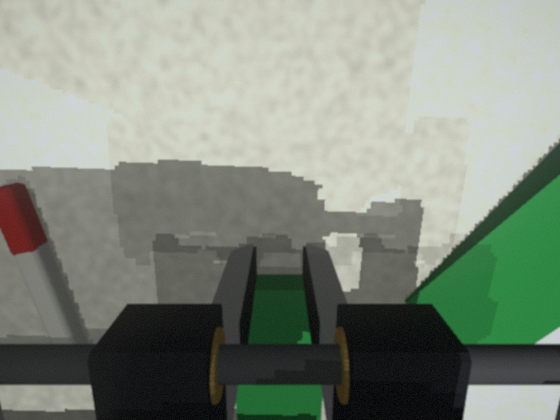

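The wedge sits straight between the fingers and the marker is untouched. Now I push in small steps, watching the force.

```bash
python3 -m crank '[[1,-4,0,0,0,0,0.5],[2,-8,0,0,0,0,0.5],[3,-11,0,0,0,0,0.5],[4,-14,0,0,0,0,0.5],[4,-14,0,0,0,0,0.5]]'
python3 -m crank '[[0,-1,0,0,0,0,0.5],[0,-2,0,0,0,0,0.5],[0,-2,0,0,0,0,0.5]]'
python3 -m crank '[[0,-1,0,0,0,0,0.5],[0,-2,0,0,0,0,0.5],[0,-2,0,0,0,0,0.5]]'
```

```text
t: 7.15
ee_pos: [0.6099, 0.0969, 0.1047]
orientation: [[-0.039, 0.999, 0.0], [0.999, 0.039, -0.0], [-0.0, 0.0, -1.0]]
force: [-0.0, 0.2, -0.5]
finger_gap: 0.0231
gripper_force: 0.0
t: 7.45
ee_pos: [0.6097, 0.0954, 0.1047]
orientation: [[-0.04, 0.999, -0.0], [0.999, 0.04, 0.0], [0.0, -0.0, -1.0]]
force: [0.0, 0.2, 0.6]
finger_gap: 0.0234
gripper_force: 0.0
t: 7.75
ee_pos: [0.6098, 0.0932, 0.1047]
orientation: [[-0.04, 0.999, -0.0], [0.999, 0.04, -0.0], [-0.0, -0.0, -1.0]]
force: [0.1, 0.3, -0.4]
finger_gap: 0.0234
gripper_force: 0.0
```

```bash
for i in 1; do python3 -m crank '[[0,-1,0,0,0,0,0.5],[0,-2,0,0,0,0,0.5],[0,-2,0,0,0,0,0.5]]'; done
python3 -m crank '[[0,-1,0,0,0,0,0.5],[0,-2,0,0,0,0,0.5],[0,-2,0,0,0,0,0.5]]'
python3 -m crank '[[0,-1,0,0,0,0,0.5],[0,-1,0,0,0,0,0.5]]'
```

```text
t: 8.05
ee_pos: [0.6098, 0.0913, 0.1047]
orientation: [[-0.04, 0.999, -0.0], [0.999, 0.04, 0.0], [0.0, -0.0, -1.0]]
force: [0.6, -0.1, 0.4]
finger_gap: 0.0232
gripper_force: 0.0
t: 8.35
ee_pos: [0.6098, 0.0895, 0.1047]
orientation: [[-0.04, 0.999, -0.0], [0.999, 0.04, 0.0], [0.0, -0.0, -1.0]]
force: [0.2, 2.0, 0.2]
finger_gap: 0.0234
gripper_force: 1.0
t: 8.55
ee_pos: [0.6098, 0.0886, 0.1047]
orientation: [[-0.04, 0.999, -0.0], [0.999, 0.04, 0.0], [0.0, -0.0, -1.0]]
force: [0.5, 4.3, 0.0]
finger_gap: 0.0236
gripper_force: 1.8
```

```bash
python3 -m crank '[[0,-0.5,0,0,0,0,0.5],[0,-1,0,0,0,0,0.5],[0,-1,0,0,0,0,0.5]]'
python3 - <<'E'
from h import *
state()
for n in ["top","side"]:
    f=robot.grab_frame(n);cv2.imwrite(f"pics/{n}5.png",f["img"])
    for a,c,k in blobs(f,*O,15):
        p=proj(f,c,.1)[0]
        if abs(p[0]-.614)<.03 and abs(p[1]+.009)<.03: print(n,"sticker",a,p)
E
```

```text
t: 8.85
ee_pos: [0.6098, 0.0877, 0.1047]
orientation: [[-0.04, 0.999, -0.0], [0.999, 0.04, 0.0], [0.0, -0.0, -1.0]]
force: [0.0, 5.3, 0.2]
finger_gap: 0.0238
gripper_force: 2.5
8.85 [0.6098 0.0877 0.1047] F [0.0146 5.3258 0.207 ] gap 0.02375812100167824
top sticker 44 [ 0.6134 -0.009   0.1   ]
side sticker 22 [ 0.6168 -0.0114  0.1   ]
```

The push force has risen to 5.3 N, so the wedge is snug, and the sticker has not moved. I back off, rise and go over the sticker.

```bash
python3 -m crank '[[0,10,0,0,0,0,0.5],[0,30,0,0,0,0,0.5],[0,35,40,0,0,0,0.5],[0,35,90,0,0,0,0.5],[0,35,135,0,0,0,0.5]]'
python3 -m crank '[[1,-40,10,0,0,0,1],[2,-80,10,0,0,0,1],[3,-115,10,0,0,0,1],[4,-131,10,0,0,0,1],[4,-131,10,0,0,0,1]]'
python3 - <<'E'
from h import *
f=robot.grab_frame("side")
cv2.imwrite("pics/side6.png",cv2.resize(f["img"][180:290,200:350],None,fx=5,fy=5,interpolation=cv2.INTER_CUBIC))
state()
E
```

```text
t: 9.45
ee_pos: [0.6096, 0.1225, 0.2414]
orientation: [[-0.04, 0.999, -0.0], [0.999, 0.04, -0.001], [-0.001, -0.0, -1.0]]
force: [0.2, 0.2, 0.4]
finger_gap: 0.0238
gripper_force: 0.0
t: 9.95
ee_pos: [0.6137, -0.0111, 0.2498]
orientation: [[-0.036, 0.999, 0.0], [0.999, 0.036, -0.001], [-0.001, 0.0, -1.0]]
force: [-0.3, 0.0, 0.1]
finger_gap: 0.0007
gripper_force: 0.0
10.0 [ 0.6138 -0.009   0.2496] F [0.7469 0.8568 0.2484] gap 0.0005383607870744349
```

View pics/side6.png

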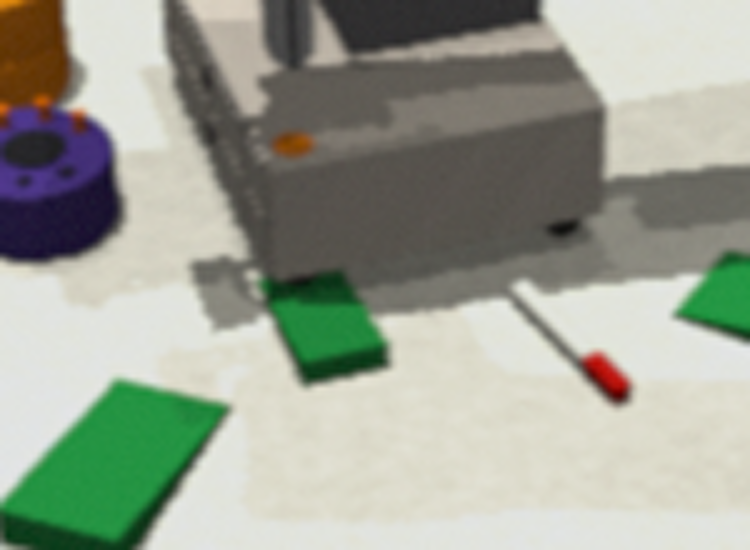

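The wedge (crop 325,320) is under the foot (290,275), squared up, and everything else is untouched. Now the firm press.

```bash
python3 -m crank '[[0,0,-25,0,0,0,1],[0,0,-45,0,0,0,1],[0,0,-49,0,0,0,1],[0,0,-51,0,0,0,1],[0,0,-51,0,0,0,1]]'
python3 -m crank '[[0,0,-1,0,0,0,1],[0,0,-2,0,0,0,1],[0,0,-2,0,0,0,1]]'
python3 -m crank '[[0,0,-0.5,0,0,0,1],[0,0,-0.5,0,0,0,1]]'
```

```text
t: 10.5
ee_pos: [0.6141, -0.0079, 0.1992]
orientation: [[-0.041, 0.999, 0.0], [0.999, 0.041, 0.0], [0.0, 0.0, -1.0]]
force: [-0.2, 0.1, 0.3]
finger_gap: 0.0003
gripper_force: 0.0
t: 10.8
ee_pos: [0.6141, -0.0084, 0.1973]
orientation: [[-0.04, 0.999, 0.001], [0.999, 0.04, 0.0], [0.0, 0.001, -1.0]]
force: [0.0, 1.6, 3.6]
finger_gap: 0.0008
gripper_force: 1.6
t: 11.0
ee_pos: [0.6142, -0.0085, 0.1971]
orientation: [[-0.04, 0.999, 0.001], [0.999, 0.04, 0.001], [0.001, 0.001, -1.0]]
force: [-1.1, 2.3, 10.1]
finger_gap: 0.0005
gripper_force: 5.1
```

```bash
python3 -m crank '[[0,0,-0.1,0,0,0,1],[0,0,-0.1,0,0,0,1],[0,0,-0.1,0,0,0,1],[0,0,-0.1,0,0,0,1],[0,0,-0.1,0,0,0,1]]'
python3 -m crank '[[0,0,0,0,0,0,1],[0,0,0,0,0,0,1],[0,0,0,0,0,0,1],[0,0,0,0,0,0,1],[0,0,0,0,0,0,1]]'
```

```text
t: 11.5
ee_pos: [0.6142, -0.0085, 0.197]
orientation: [[-0.04, 0.999, 0.001], [0.999, 0.04, 0.001], [0.001, 0.001, -1.0]]
force: [-1.8, 1.0, 12.2]
finger_gap: 0.0008
gripper_force: 5.6
t: 12.0
ee_pos: [0.6142, -0.0085, 0.197]
orientation: [[-0.04, 0.999, 0.001], [0.999, 0.04, 0.001], [0.001, 0.001, -1.0]]
force: [-1.9, 1.1, 10.6]
finger_gap: 0.0008
gripper_force: 5.6
```

The press holds steady at about 11 N and the top no longer gives.

```bash
python3 -c "
from station import robot
print(robot.hand_in())"
```

```text
the job is handed in; nothing more can be done
None
```

The job is handed in: I felt the unit rock about 4 mm and come back, pushed the wedge snug under the short foot (5.3 N), and finished holding about 11 N on the sticker, where the top no longer gives.

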